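# Run the push-down grinder: dial on, cup meshed and held down

## Task

Grind the spices: first turn the speed dial on the white blender base clockwise past its click, from the black dot to the green dot. Then pick up the closed steel grinding cup as it stands, upside down, set it on the base, turn it until its three green lugs drop into the three slots of the collar, and push it straight down against the springs so that the blender runs. Finish while still gripping the cup and holding it pushed fully down; leave the spice jar, the mug and the cup's lid alone.

Things in the scene. Friction and masses are not known exactly. Their poses are not given: they have to be found in the camera images.
- well (a point): Centre of the blender's round well, level with the top face of its grey collar, 115 mm above the counter. Collar: 122 mm outside, bore 76 mm across and 30 mm deep. It stands on the fixed white base, 156 mm across here, whose flat deck (top 85 mm above the counter, 130 mm wide) runs 165 mm from this point to this frame's -x and carries the dial. z is up.
- slot (a point): The slot (keyway) that faces the dial, at the collar's top, 42 mm from the well's centre; its x axis points from the well's centre out along the slot. Three such slots in the bore's wall, 120 degrees apart round the well, 15 mm wide, cut out to 46 mm from the centre, open at the top. In each stands a green spring plunger, its top 12 mm below the collar's top. z is up.
- switch (a joint): Travel of the three green plungers in the slots (they move as one), m: 0 up, 0.006 fully down on their stop. They yield at 6 N and are fully down at 12 N, the cup's weight (about 3 N) included; the blender runs while they are down. The steel motor cross in the well turns freely and slips into mesh with the claws under the cup as it goes down; should it catch, lift a little and twist.
- dial (a joint): Angle of the speed dial, rad: 0 off, 1.047 (60 degrees clockwise seen from above) on, with end stops at both. A spring holds it at either stop: it takes about 0.1 N m to start it, less up to half-way, where it clicks over and snaps on by itself and stays.
- dial_grip (a point): Point on the dial's upright axis, 22 mm above the deck, 115 mm from the well's centre. The dial is a black wing knob: an upright bar 44 mm long (along this frame's x), 12 mm thick (y), from 4 to 32 mm above the deck. Its -x end, with a white line, points away from the well, at the dots. The frame turns with the dial: bar 30 degrees anticlockwise of the base's x when off, 30 clockwise when on.
- cup_center (a point): Centre of the steel grinding cup, 47.5 mm above its underside. Loose, upside down on the counter, 0.33 kg, 95 mm tall: a plain cylinder 58 mm across from 26 to 90 mm above the underside, on a black ring 72 mm across. In the well its centre is this far above well: 39.5 mm with the lugs caught on the collar, 27.5 mm with the lugs in the slots on the plungers, 21.5 mm pushed fully down.
- lug (a point): One of the cup's three green lugs, at its middle, 39.5 mm from the cup's axis and 12.5 mm above the underside; its x axis points outward from the cup's axis. The lugs are 120 degrees apart round the black ring, 10 mm wide, 9 mm high, and reach out to 43 mm from the axis; any lug fits any slot. Turns with the cup; z is up.
- jar_center (a point): Centre of the spice jar, half-way up: 48 mm across, 100 mm tall, red-brown label and steel cap, standing loose. Leave alone.
- mug_center (a point): Centre of the blue mug, half-way up: 80 mm across, 92 mm tall, handle to its +y, standing loose. Leave alone.
- lid_center (a point): Centre of the cup's grey lid, a disc 74 mm across and 18 mm high, lying loose. Leave alone.
Things that resemble listed ones, but are neither listed nor needed, are in the scene too. Leave any orange or yellow look-alike of the part that bears cup_center alone.

How it is judged:
On the way, in this order (a step that is already met when the one before it is completed fails the run):
1. the dial has clicked over to on (value of joint dial above 0.9 rad), for 0.2 s.
2. the cup's lugs have dropped into the slots of the collar (z of cup_center in the frame of well below 0.031 m and horizontal distance between cup_center and well below 0.004 m and angle between cup_center's own z axis and vertical below 0.08 rad), for 0.1 s.
At the end, for the whole second after the job is handed in: The dial stands past its click at on (above 0.9 rad); the cup stands upright in the well (axis within 4 mm, tilt under 0.08 rad) with its lugs in the slots, and the gripper, still holding it, keeps the switch plungers pushed down at least 4.5 of their 6 mm (value of joint dial above 0.9 rad and value of joint switch above 0.0045 m and z of cup_center in the frame of well below 0.024 m and horizontal distance between cup_center and well below 0.004 m and angle between cup_center's own z axis and vertical below 0.08 rad and contact force between the fingers and cup above 2 N); the arm keeps its last pose, push and grip.
It fails at once if the spice jar was shoved or knocked over (distance of jar_center from where it was at the start of the episode above 0.03 m or angle between jar_center's own z axis and vertical above 0.5 rad).
It fails at once if the mug was shoved or knocked over (distance of mug_center from where it was at the start of the episode above 0.03 m or angle between mug_center's own z axis and vertical above 0.5 rad).
It fails at once if the cup's lid was shoved (distance of lid_center from where it was at the start of the episode above 0.03 m).
It also fails if it takes over 72 s, if anything falls off the work surface, if the arm or the gripper's body presses on something with over 40 N, if the wrist force passes 120 N, or if a joint passes its speed limit or range.

## Robot

A 6-joint arm with a two-finger parallel gripper is mounted at the origin on the work surface. World frame = base frame: x ahead of the robot, y to its left, z up, the work surface at z = 0. Lengths are in m, angles in rad, forces in N, time in s.
With the tool pointing down it reaches from about 0.225 to 0.875 m from the base axis. Payload 3.4 kg.
Tool frame: the origin (TCP) lies on the centre line of the jaws, within the pads' length; the fingertips stand 11 mm ahead of it and the grasp point (between the pads) lies 8 mm behind it; z points along the fingers, y is the line along which they close (so a half turn about z gives the same grasp; the last joint's range is limited). The gripper opens to 85 mm and grips with 20 to 120 N. Pads are 22 mm wide; open, the fingers measure 114 mm over their backs; the gripper's body (76 mm by 85 mm) begins 54 mm behind the grasp point. The pads swing forward as they close: fully open they stand 13 mm farther back than shut.
Start: joints at [-1.4, 0.276, 1.505, -0, 1.361, -0.121], TCP at [0.165, -0.551, 0.242] pointing down, gripper open.
Joint ranges: [-2.89, 2.89], [-0.75, 2.08], [0.22, 2.7], [-1.18, 4.32], [0.11, 2.71], [-2.7, 2.7]. Speed limits (rad/s): [2.57, 2.57, 3.14, 3.14, 3.14, 3.14].

## Interface

Orientations are given as a unit quaternion [w, x, y, z].
In Python, from rig import manip, eyes, job gives the robot as it stands.
- The arm moves only by the tool drive_tool, never from a script. Its argument "rows" is a list of rows, each a list of 3 entries, a list of its own where there are three numbers: the turn, a rotation vector about the world's x, y, z in rad, then the shift along the world's x, y, z in cm, then the finger opening in cm, from 0 to 8.54. A call has 1 to 8 rows; each row shifts and turns the commanded pose from where the row before left it; what a row does not reach is not made up. A row lasts 1/8 s, in which the tool goes at most 62.5 mm and 10.7 degrees, less where a joint would pass 70% of its speed; a pose out of reach is approached as far as the arm can. A call is refused whole if a number of a shift passes 6.25 or a number of a turn 0.188, either way. A call with a gripper value outside its range is refused whole. The fingers move at their own pace and stop on an object; "force" is the grip in N (left out, the last holds). Time passes only in rows, so rows that do not move let the fingers close. It gives the time, the measured TCP pose, the force, the opening and the grip force at its end, in the units of the state.
- manip.get_state(): the state, without advancing time (a new reading comes with each control period).
- eyes.get_image(name): name is "scene" or "top"; returns the picture (420x560x3 uint8, red, green, blue); there is no depth.
- eyes.get_calibration(name): a dict with "camera_matrix" (3x3 intrinsics, pixels), "view" (4x4, takes a point from world to camera coordinates). Camera axes: x right, y up, looking along -z (the intrinsics and any distortion apply to the point x, -y, -z); pixel columns grow to the right and rows downward; lengths in m; the calibration is good to about 2 mm. A picture is of the moment at which its call begins. get_calibration takes no time and is no camera call.
- job.sign_off(): hands the job in; it is judged then, once.
The state is a dict: "clock": time; "qpos": joint angles; "qd": joint speeds; "effort": joint torques, N m; "position": TCP position; "ee_rot": TCP orientation; "contact_force": force on the tool from outside, world axes, zero at the start; "moment": the same for the moment, N m; "width": finger opening in m; "gripper_force": force on a finger pad.
Only numpy, scipy, OpenCV 4.12 (cv2) and the standard library are available. Lean on these libraries where they do the work, as an engineer would, in place of code of your own. Each camera call takes 0.05 s, during which the arm holds its last target. There are 200 camera calls.

## Working session

There is one attempt and no reset: what is moved stays moved. The work goes in short steps, Python scripts to look and compute and a tool call to move; the robot and the scene stay as the last step left them, time stands still between calls to the robot, and variables do not carry over. Pictures are saved under pics/ and viewed, at most 10 in all, crops included, and the job is handed in when it is done.

Besides the shell and the picture viewer there is one more tool, called after "Call:" as name(argument=value, ...), one argument or row to a line, values as JSON. drive_tool: Moves the arm, as the interface text tells. Its arguments: {"type":"object","properties":{"rows":{"type":"array"},"force":{"type":"number"}},"required":["rows"]}

```bash
mkdir -p pics
python3 - <<'E'
from rig import manip, eyes, job
import cv2
for n in("scene","top"):
    im=eyes.get_image(n); cv2.imwrite(f"pics/{n}0.png",im[...,::-1]); c=eyes.get_calibration(n); print(n,c["camera_matrix"],c["view"],[k for k in c])
print(manip.get_state())
E
```

```text
scene [[502.77998855   0.         278.89661033]
 [  0.         502.77998855 211.62898834]
 [  0.           0.           1.        ]] [[-0.56779614  0.8229591  -0.01859734  0.29364146]
 [-0.61834336 -0.41149156  0.66957164  0.27596196]
 [ 0.54337743  0.39167974  0.74251461 -1.73577866]
 [ 0.          0.          0.          1.        ]] ['camera_matrix', 'view']
top [[387.7170727    0.         276.68354209]
 [  0.         387.7170727  213.50559483]
 [  0.           0.           1.        ]] [[ 0.00218196 -0.99984561  0.01743521  0.0045467 ]
 [ 0.99144381  0.00443855  0.13045871 -0.53897249]
 [-0.13051596  0.01700137  0.99130043 -1.00410737]
 [ 0.          0.          0.          1.        ]] ['camera_matrix', 'view']
{'clock': 0.1, 'qpos': array([-1.39999399e+00,  2.76521187e-01,  1.50599595e+00, -1.05278232e-05,
        1.36067208e+00, -1.20971120e-01]), 'qd': array([ 4.02976929e-05, -6.17719715e-04, -3.26439642e-03,  1.78781449e-04,
       -5.83421113e-04,  3.09451099e-04]), 'effort': array([ 1.09885212e-03, -4.17701948e+01, -2.46404511e+01, -1.20825789e-04,
        5.76004823e-03,  1.40535971e-05]), 'position': array([ 0.16533153, -0.55026005,  0.24153643]), 'ee_rot': array([-7.97905030e-04,  9.89376916e-01,  1.45370839e-01, -2.50332556e-05]), 'contact_force': array([ 1.02384893, -1.14291706,  0.34211783]), 'moment': array([-0.02248591, -0.04269089,  0.02571816]), 'gripper_force': 0.0, 'width': 0.08522813453780835}
```

View pics/scene0.png

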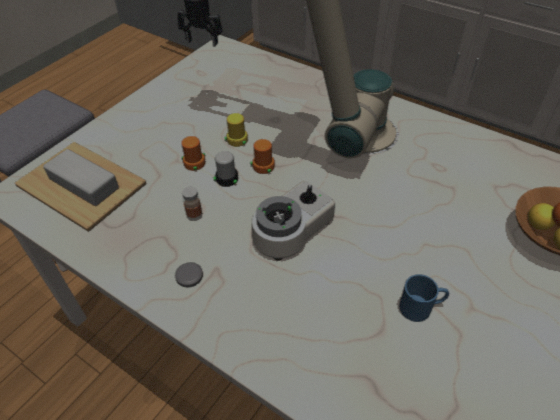

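View pics/top0.png

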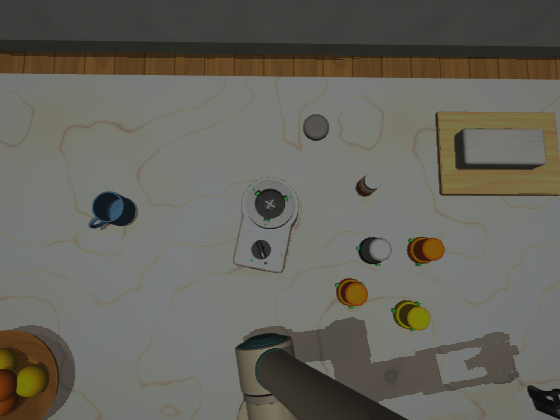

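Scene: blender at (278,222), with its dial at (309,195), steel cup at (226,168) between orange/yellow decoys, and the jar at (192,203). Top: well at about (270,204), dial at (261,249), cup at about (375,250). I'll zoom in on both.

```bash
cat > h.py <<'E'
from rig import manip, eyes, job
import cv2, numpy as np
def ray(n,uv):
    c=eyes.get_calibration(n);K=c["camera_matrix"];V=c["view"]
    d=np.linalg.inv(K)@[uv[0],uv[1],1.];d=V[:3,:3].T@(d*[1,-1,-1])
    return -V[:3,:3].T@V[:3,3],d
def onz(n,uv,z):
    o,d=ray(n,uv);return o+d*(z-o[2])/d[2]
def proj(n,p):
    c=eyes.get_calibration(n);q=c["view"][:3,:3]@p+c["view"][:3,3];q=c["camera_matrix"]@(q*[1,-1,-1]);return q[:2]/q[2]
E
python3 - <<'E'
import cv2,numpy as np
from h import *
t=cv2.imread("pics/top0.png");s=cv2.imread("pics/scene0.png")
def crop(im,x,y,w,h,k): return np.clip(cv2.resize(im[y:y+h,x:x+w],None,fx=k,fy=k,interpolation=cv2.INTER_CUBIC)*1.5,0,255).astype(np.uint8)
a=crop(t,225,170,100,110,5);b=crop(t,340,225,60,60,5)
b=np.pad(b,((0,250),(0,0),(0,0)));cv2.imwrite("pics/c1.png",np.hstack([a,b]))
cv2.imwrite("pics/c2.png",crop(s,180,135,160,120,5))
for n,im in(("top",t),("scene",s)):
    hsv=cv2.cvtColor(im,cv2.COLOR_BGR2HSV)
    m=cv2.inRange(hsv,(45,90,40),(85,255,255))
    _,_,st,ce=cv2.connectedComponentsWithStats(m)
    for q,c in zip(st[1:],ce[1:]): print(n,q[4],c.round(1))
E
```

```text
top 4 [253.5 189.5]
top 13 [257.2 193.4]
top 13 [285.4 198.5]
top 4 [290.  196.2]
top 10 [266.3 219.9]
top 3 [265.3 224.3]
top 10 [410.7 239.7]
top 10 [358.2 247.9]
top 4 [251.5 259.5]
top 9 [377.7 263.9]
top 12 [418.5 264. ]
top 11 [336.6 284.5]
top 6 [362.  282.8]
top 10 [417.7 303.2]
top 9 [351. 307.]
top 14 [393.3 310.4]
top 7 [412.3 329.6]
top 1 [280. 340.]
top 1 [259. 347.]
top 1 [265. 346.]
top 1 [250. 348.]
top 1 [273. 350.]
top 1 [260. 383.]
scene 1 [360.  76.]
scene 1 [374.  76.]
scene 1 [384.  76.]
scene 1 [366.  79.]
scene 1 [357.  80.]
scene 1 [382.  83.]
scene 1 [384.  83.]
scene 1 [367.  89.]
scene 1 [364.  90.]
scene 1 [340. 119.]
scene 1 [346. 131.]
scene 1 [348. 134.]
scene 1 [351. 135.]
scene 5 [225.6 137.8]
scene 1 [352. 138.]
scene 8 [243.9 141.9]
scene 1 [182. 157.]
scene 2 [251.  162.5]
scene 7 [195.  167.7]
scene 9 [269. 170.]
scene 6 [214.5 178. ]
scene 14 [234.4 180.8]
scene 1 [320. 195.]
scene 2 [292.  201.5]
scene 12 [289.  207.8]
scene 1 [259. 208.]
scene 3 [264.7 211.3]
scene 3 [283.3 226.7]
```

View pics/c1.png

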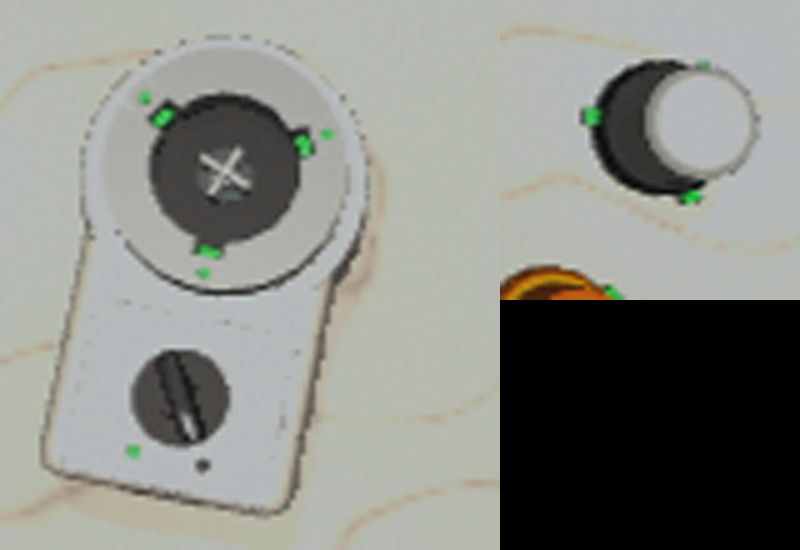

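View pics/c2.png

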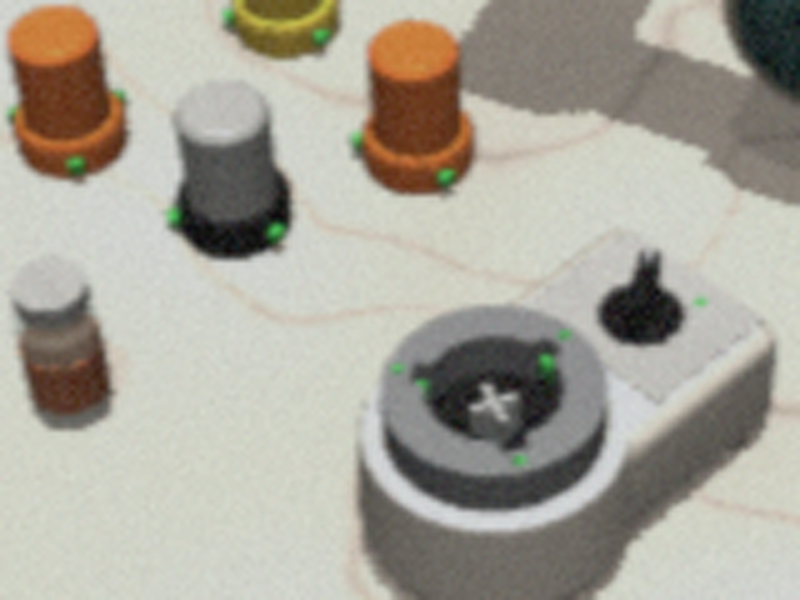

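Run:
```python
from h import *
S=lambda x,y,x0,y0:(x0+(x+.5)/5-.5,y0+(y+.5)/5-.5)
T=lambda p,z,n="top":onz(n,p,z)[:2]
d=np.array([T(p,.115) for p in[(253.5,189.5),(290,196.2),(265.3,224.3)]])
p=np.array([T(p,.103) for p in[(257.2,193.4),(285.4,198.5),(266.3,219.9)]])
for a in(d,p):
    c=a.mean(0);v=a-c;ang=np.degrees(np.arctan2(v[:,1],v[:,0]));print("well",c.round(4),np.linalg.norm(v,axis=1).round(4),ang.round(1),((ang)%120).round(1))
# scene view check
ds=np.array([T(S(x,y,180,135),.115,"scene") for x,y in[(398,369),(564,335),(519,460)]]);c=ds.mean(0);v=ds-c;print("well scene",c.round(4),np.linalg.norm(v,axis=1).round(4),(np.degrees(np.arctan2(v[:,1],v[:,0]))%120).round(1))
print("dial disc",T(S(180,398,225,170),.087),"scene",T(S(641,313,180,135),.087,"scene"))
g=T((251.5,259.5),.085);b=T(S(202,465,225,170),.085);print("dots g,b",g,b)
for n,l,t in(("top",[(358.2,247.9),(377.7,263.9),S(703,66,340,225)],S(702,123,340,225)),("scene",[(214.5,178),(234.4,180.8)],S(223,107,180,135))):
    q=np.array([T(x,.0125,n) for x in l]);print(n,"lugs",q.round(4).tolist(),"capTop",T(t,.095,n).round(4))
for n,u in(("jar top",(373.5,180)),("lid",(316,127))): print(n,T(u,.1 if n[0]=="j" else .018))
```

```text
well [0.554  0.0253] [0.053  0.0538 0.0535] [ 49.4 -70.4 168.8] [49.4 49.6 48.8]
well [0.5543 0.0252] [0.0412 0.042  0.0413] [ 49.8 -70.6 168.6] [49.8 49.4 48.6]
well scene [0.5547 0.0267] [0.0532 0.0533 0.0528] [49.5 49.  49.1]
dial disc [0.44145762 0.04746624] scene [0.44238727 0.04898393]
dots g,b [0.41571378 0.07014051] [0.40807325 0.03622992]
top lugs [[0.4486, -0.2159], [0.4056, -0.2678], [0.4772, -0.5525]] capTop [ 0.4427 -0.5049]
scene lugs [[0.4728, -0.2759], [0.4481, -0.216]] capTop [ 0.4432 -0.2501]
jar top [ 0.61780187 -0.23953146]
lid [ 0.78718966 -0.10404785]
```

Run:
```python
from h import *
from scipy.optimize import least_squares
S=lambda x,y,x0,y0:(x0+(x+.5)/5-.5,y0+(y+.5)/5-.5)
T=lambda p,z,n="top":onz(n,p,z)[:2]
print("cap",T(S(202,123,340,225),.093),T(S(223,107,180,135),.093,"scene"),"lug3",T(S(203,66,340,225),.0125))
obs=[("top",0,(358.2,247.9)),("top",1,(377.7,263.9)),("scene",2,S(173,216,180,135)),("scene",0,(234.4,180.8))]
# lug order: which physical lug each detection is, decided by world position
def f(q):
    r=[]
    for n,_,uv in obs:
        w=T(uv,.0125,n)
        P=[q[:2]+.0405*np.array([np.cos(q[2]+k*2.0944),np.sin(q[2]+k*2.0944)]) for k in range(3)]
        d=[np.linalg.norm(w-x) for x in P];r+=list(w-P[int(np.argmin(d))])
    return r
s=least_squares(f,[.4423,-.2532,1.43]);print(s.x,np.degrees(s.x[2]),np.round(s.fun*1000,1))
for n,u in(("o1",(355,292)),("o2",(432,249)),("y",(418,317))):print(n,T(u,.095))
```

```text
cap [ 0.44208198 -0.25242688] [ 0.4415565  -0.25170318] lug3 [ 0.47631471 -0.27687141]
[ 0.44218952 -0.2542144   1.41726471] 81.20328649102217 [ 0.3 -1.7  1.2  1.1 -1.2  2.3 -0.3 -1.8]
o1 [ 0.33653315 -0.18640477]
o2 [ 0.44287905 -0.38316717]
y [ 0.27638953 -0.34015819]
```

Call:
drive_tool(
  rows=[
    [[0, 0, 0], [0, 6, 0.5], 4],
    [[0, 0, 0], [2, 6, 0], 4],
    [[0, 0, 0], [3, 6, 0], 4],
    [[0, 0, 0], [4, 6, 0], 4],
    [[0, 0, 0], [4, 6, 0], 4],
    [[0, 0, 0], [4, 6, 0], 4],
    [[0, 0, 0], [4, 6, 0], 4],
    [[0, 0, 0.044], [3, 6, 0], 4],
  ],
)

```text
clock: 1.1
position: [0.3807, -0.1099, 0.2473]
ee_rot: [0.0, 0.986, 0.168, 0.0]
contact_force: [1.1, 0.1, -0.7]
width: 0.0402
gripper_force: 0.0
```

Call:
drive_tool(
  rows=[
    [[0, 0, 0], [2.0, 5, 0], 4],
    [[0, 0, 0], [2.0, 5, 0], 4],
    [[0, 0, 0], [1, 3, 0], 4],
    [[0, 0, 0], [0, 0, 0], 4],
  ],
)

```text
clock: 1.6
position: [0.4299, 0.0202, 0.2469]
ee_rot: [-0.0, 0.986, 0.169, -0.0]
contact_force: [-0.3, -0.0, -0.2]
width: 0.0401
gripper_force: 0.0
```

```bash
python3 -c "
from rig import manip
s=manip.get_state();print(s['position'],s['ee_rot'],s['qpos'])"
```

```text
[0.429854   0.02017043 0.24694644] [-2.38905265e-04  9.85596960e-01  1.69110763e-01 -3.52992018e-04] [-1.15306906e-01  5.23329422e-02  1.77480014e+00  2.68573923e-04
  1.31527149e+00  1.11556667e+00]
```

Call:
drive_tool(
  rows=[
    [[0, 0, 0], [1.15, 2.7, 0], 4],
    [[0, 0, 0], [0, 0, -4], 4],
    [[0, 0, 0], [0, 0, -4], 4],
    [[0, 0, 0], [0, 0, -3], 4],
    [[0, 0, 0], [0, 0, 0], 4],
  ],
)

```text
clock: 2.22
position: [0.4389, 0.0445, 0.1354]
ee_rot: [-0.0, 0.986, 0.167, -0.003]
contact_force: [0.8, 0.1, -0.1]
width: 0.04
gripper_force: 0.0
```

Run:
```python
from h import *
s=manip.get_state();print(s['position'],s['ee_rot'],s['contact_force'])
a=eyes.get_image("scene")[120:240,250:370,::-1];b=eyes.get_image("top")[200:280,210:310,::-1]
r=lambda i:cv2.resize(i,(400,400),interpolation=cv2.INTER_CUBIC)
cv2.imwrite("pics/d1.png",np.clip(np.hstack([r(a),r(b)])*1.5,0,255).astype(np.uint8))
```

```text
[0.43894115 0.04447833 0.13541354] [-3.88483950e-04  9.86023745e-01  1.66576220e-01 -3.06364832e-03] [ 0.76535356  0.1384668  -0.06756364]
```

View pics/d1.png

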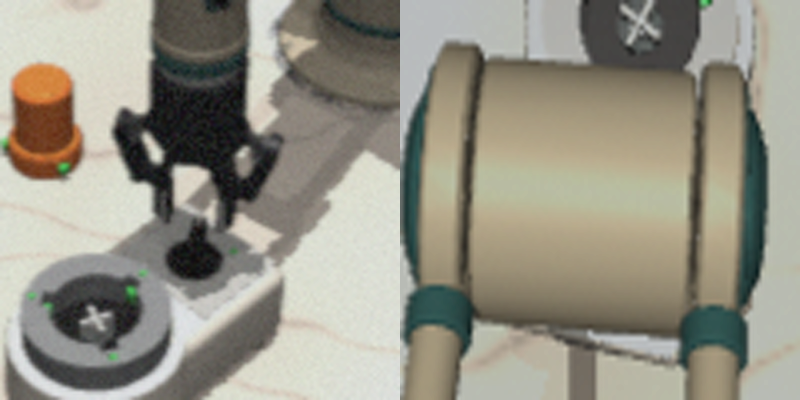

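The fingers at (165,205) and (228,215) straddle the knob at (195,235) squarely. Going down.

Call:
drive_tool(
  rows=[
    [[0, 0, 0], [0.25, 0.3, -1.5], 4],
    [[0, 0, 0], [0, 0, -1.6], 4],
    [[0, 0, 0], [0, 0, 0], 4],
  ],
)

```text
clock: 2.7
position: [0.4441, 0.0481, 0.107]
ee_rot: [0.0, 0.986, 0.167, 0.0]
contact_force: [0.4, -0.3, 0.2]
width: 0.04
gripper_force: 0.0
```

Call:
drive_tool(
  rows=[
    [[0, 0, 0], [0, 0, 0], 0.6],
    [[0, 0, 0], [0, 0, 0], 0.6],
    [[0, 0, 0], [0, 0, 0], 0.6],
    [[0, 0, 0], [0, 0, 0], 0.6],
    [[0, 0, 0], [0, 0, 0], 0.6],
  ],
  force=25,
)

```text
clock: 3.32
position: [0.4447, 0.0482, 0.1076]
ee_rot: [0.0, 0.986, 0.167, 0.001]
contact_force: [0.0, 0.0, 5.6]
width: 0.0116
gripper_force: 30.2
```

Call:
drive_tool(
  rows=[
    [[0, 0, -0.16], [0, -0.05, 0], 0.6],
    [[0, 0, -0.16], [0, -0.05, 0], 0.6],
    [[0, 0, -0.16], [-0.02, -0.05, 0], 0.6],
    [[0, 0, -0.16], [-0.02, -0.05, 0], 0.6],
    [[0, 0, -0.16], [-0.02, -0.05, 0], 0.6],
    [[0, 0, -0.16], [-0.02, -0.05, 0], 0.6],
    [[0, 0, -0.1], [0, 0, 0], 0.6],
    [[0, 0, 0], [0, 0, 0], 0.6],
  ],
)

```text
clock: 4.32
position: [0.4443, 0.0454, 0.1076]
ee_rot: [-0.001, 0.935, -0.354, 0.002]
contact_force: [-1.1, 0.7, 4.8]
width: 0.0114
gripper_force: 30.3
```

Call:
drive_tool(
  rows=[
    [[0, 0, 0], [0, 0, 0], 3.5],
    [[0, 0, 0], [0, 0, 0], 3.5],
    [[0, 0, 0], [0, 0, 3], 4],
    [[0, 0, 0], [0, 0, 5], 4],
    [[0, 0, 0], [0, -5, 5], 7],
    [[0, 0, 0], [0, -5, 0], 7],
    [[0, 0, 0], [0, -5, 0], 7.5],
    [[0, 0, 0.1], [0, -5, 0], 7.5],
  ],
)

```text
clock: 5.32
position: [0.4427, -0.1502, 0.2305]
ee_rot: [-0.0, 0.952, -0.306, 0.0]
contact_force: [1.9, 0.5, -0.2]
width: 0.075
gripper_force: 0.0
```

Run:
```python
from h import *
s=manip.get_state();print(s['position'],s['ee_rot'],s['qpos'])
a=eyes.get_image("scene")[120:240,180:340,::-1];b=eyes.get_image("top")[170:270,210:310,::-1]
r=lambda i:cv2.resize(i,(400,400),interpolation=cv2.INTER_CUBIC)
cv2.imwrite("pics/d2.png",np.clip(np.hstack([r(a),r(b)])*1.5,0,255).astype(np.uint8))
```

```text
[ 0.44265575 -0.15024713  0.23053569] [-3.80617541e-05  9.52120312e-01 -3.05723565e-01  1.13257285e-04] [-4.76319271e-01  1.20615900e-01  1.73913720e+00  1.17296086e-04
  1.28162869e+00  1.71584020e+00]
```

View pics/d2.png

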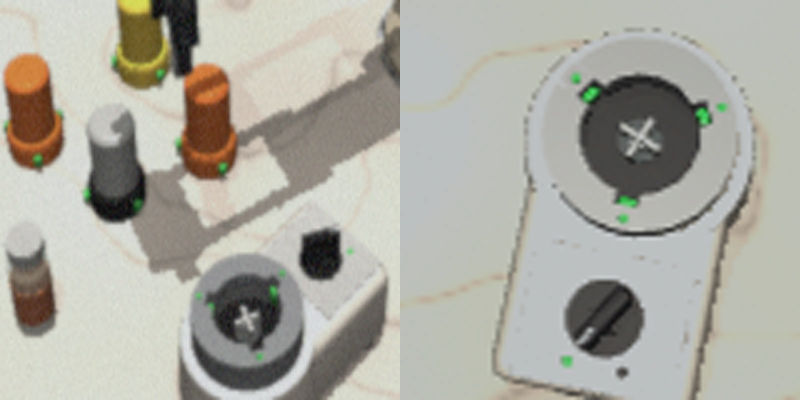

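The dial's white line now points at the green dot (top picture, (585,340)), so it is on, and the well is undisturbed. Next, over to the cup.

Call:
drive_tool(
  rows=[
    [[0, 0, 0.16], [0, -4, 0], 8.5],
    [[0, 0, 0.16], [0, -4, 0], 8.5],
    [[0, 0, 0.15], [0, -2.3, 0], 8.5],
    [[0, 0, 0.15], [0, 0, -3], 8.5],
    [[0, 0, 0], [0, 0, -4], 8.5],
    [[0, 0, 0], [0, 0, 0], 8.5],
    [[0, 0, 0], [0, 0, 0], 8.5],
  ],
)

```text
clock: 6.3
position: [0.4437, -0.2518, 0.1615]
ee_rot: [0.0, 1.0, -0.002, 0.001]
contact_force: [0.4, -0.4, -0.2]
width: 0.0849
gripper_force: 0.0
```

Call:
drive_tool(
  rows=[
    [[0, 0, 0], [-0.15, -0.15, -2], 8.5],
    [[0, 0, 0], [0, 0, -3], 8.5],
    [[0, 0, 0], [0, 0, -3], 8.5],
    [[0, 0, 0], [0, 0, -2.5], 8.5],
    [[0, 0, 0], [0, 0, 0], 8.5],
    [[0, 0, 0], [0, 0, 0], 8.5],
  ],
)

```text
clock: 7.05
position: [0.4428, -0.2542, 0.0572]
ee_rot: [0.001, 1.0, -0.002, 0.001]
contact_force: [0.0, -0.5, 0.6]
width: 0.0852
gripper_force: 0.0
```

Run:
```python
from h import *
s=manip.get_state();print(s['position'],s['ee_rot'],s['contact_force'])
a=eyes.get_image("scene")[115:215,170:280,::-1]
cv2.imwrite("pics/g1.png",np.clip(cv2.resize(a,(660,600),interpolation=cv2.INTER_CUBIC)*1.5,0,255).astype(np.uint8))
```

```text
[ 0.44281631 -0.25417429  0.05724263] [ 0.00108472  0.99999643 -0.0020332   0.00135368] [ 0.02587859 -0.4892562   0.59854271]
```

View pics/g1.png

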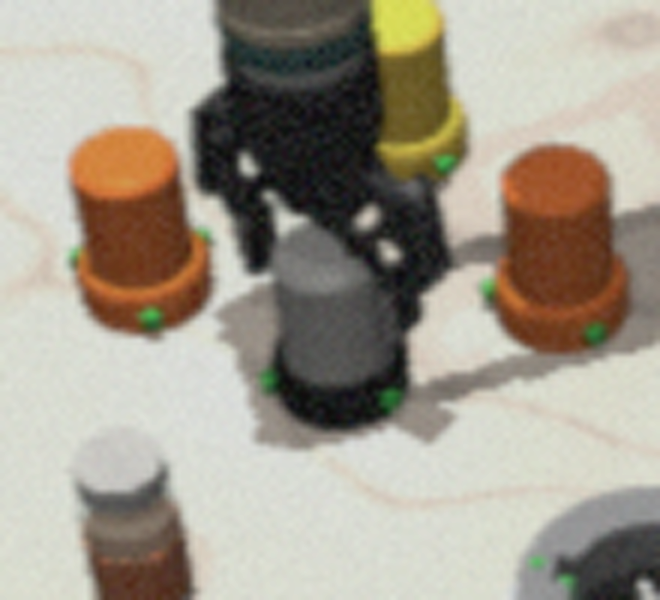

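The cup at (335,330) sits between the fingers, clear of the decoys. Gripping and lifting.

Call:
drive_tool(
  rows=[
    [[0, 0, 0], [0, 0, 0], 5],
    [[0, 0, 0], [0, 0, 0], 5],
    [[0, 0, 0], [0, 0, 0], 5],
    [[0, 0, 0], [0, 0, 0], 5],
    [[0, 0, 0], [0, 0, 0], 5],
    [[0, 0, 0], [0, 0, 0], 5],
  ],
  force=60,
)

```text
clock: 7.85
position: [0.4421, -0.2536, 0.0568]
ee_rot: [0.0, 1.0, -0.002, 0.001]
contact_force: [-0.6, 1.2, 5.7]
width: 0.0571
gripper_force: 63.3
```

Call:
drive_tool(
  rows=[
    [[0, 0, 0], [0, 0, 2], 5],
    [[0, 0, 0], [0, 0, 4], 5],
    [[0, 0, -0.14], [0, 0, 4], 5],
    [[0, 0, -0.14], [0, 0, 4], 5],
    [[0, 0, -0.14], [1, 5, 2], 5],
    [[0, 0, -0.14], [2, 5, 0], 5],
    [[0, 0, 0], [2, 5, 0], 5],
    [[0, 0, 0], [2, 4, 0], 5],
  ],
)

```text
clock: 8.85
position: [0.511, -0.0612, 0.2152]
ee_rot: [-0.0, 0.961, -0.278, -0.001]
contact_force: [0.7, -0.6, -4.6]
width: 0.0568
gripper_force: 65.7
```

Call:
drive_tool(
  rows=[
    [[0, 0, 0], [2, 4, 0], 5],
    [[0, 0, 0], [1, 2, 0], 5],
    [[0, 0, 0], [0, 0, 0], 5],
    [[0, 0, 0], [0, 0, 0], 5],
  ],
)

```text
clock: 9.35
position: [0.5406, -0.0038, 0.215]
ee_rot: [0.001, 0.96, -0.278, -0.001]
contact_force: [-0.5, 0.7, -4.3]
width: 0.0568
gripper_force: 65.9
```

Run:
```python
from h import *
s=manip.get_state();print(s['position'],s['ee_rot'],s['contact_force'],s['width'],s['gripper_force'],s['qpos'])
for n in("scene","top"):
    im=np.mean([eyes.get_image(n) for _ in range(3)],0).astype(np.uint8)[...,::-1]
    cv2.imwrite(f"pics/h_{n}.png",im)
    m=cv2.inRange(cv2.cvtColor(im,cv2.COLOR_BGR2HSV),(45,90,40),(85,255,255))
    _,_,st,ce=cv2.connectedComponentsWithStats(m)
    print(n,[(q[4],c.round(1).tolist()) for q,c in zip(st[1:],ce[1:]) if q[4]>3])
i=cv2.imread("pics/h_scene.png")[60:240,180:360]
cv2.imwrite("pics/h1.png",np.clip(cv2.resize(i,(600,600),interpolation=cv2.INTER_CUBIC)*1.5,0,255).astype(np.uint8))
```

```text
[ 0.5406055  -0.00377593  0.21502569] [ 5.77203203e-04  9.60489822e-01 -2.78313393e-01 -7.89605782e-04] [-0.45553365  0.71536051 -4.32673843] 0.056812167311661256 65.86877346038818 [-1.35110692e-01  2.42393556e-01  1.62170391e+00 -9.50907174e-04
  1.27922651e+00  2.00003540e+00]
scene [(np.int32(5), [225.6, 137.8]), (np.int32(8), [243.9, 141.9]), (np.int32(9), [195.0, 168.0]), (np.int32(4), [257.2, 186.8]), (np.int32(20), [275.0, 200.1]), (np.int32(13), [289.0, 208.0])]
top [(np.int32(12), [257.3, 193.3]), (np.int32(11), [266.5, 219.9]), (np.int32(15), [279.2, 221.2]), (np.int32(10), [410.7, 239.7]), (np.int32(5), [251.4, 259.8]), (np.int32(12), [418.5, 264.0]), (np.int32(11), [336.6, 284.5]), (np.int32(6), [362.0, 282.8]), (np.int32(10), [417.7, 303.2]), (np.int32(9), [351.0, 307.0]), (np.int32(14), [393.3, 310.4]), (np.int32(7), [412.3, 329.6])]
```

View pics/h1.png

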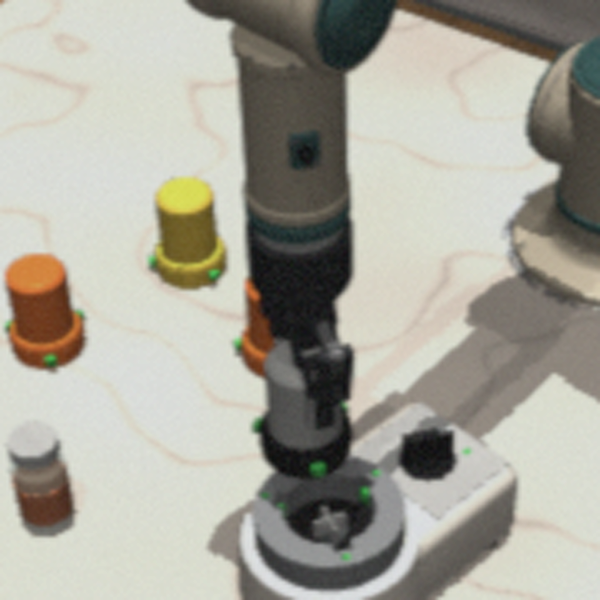

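The cup is held upright, with lugs at crop (258,425), (318,468) and (342,406), just short of the collar. Now for their angle.

Run:
```python
from h import *
s=manip.get_state();c=s['position'][:2]
for n,uv in(("scene",(257.2,186.8)),("scene",(275,200.1)),("top",(279.2,221.2))):
    p=onz(n,uv,.1707)[:2];v=p-c;print(n,p.round(4),np.linalg.norm(v).round(4),(np.degrees(np.arctan2(v[1],v[0]))%120).round(1),np.degrees(np.arctan2(v[1],v[0])).round(1))
```

```text
scene [ 0.5527 -0.0411] 0.0388 47.2 -72.8
scene [0.5662 0.0256] 0.0387 49.8 49.8
top [0.5031 0.0028] 0.0387 49.9 169.9
```

Call:
drive_tool(
  rows=[
    [[0, 0, 0], [1.35, 2.95, 0], 5],
    [[0, 0, 0], [0, 0, -2], 5],
    [[0, 0, 0], [0, 0, -1], 5],
    [[0, 0, 0], [0, 0, 0], 5],
    [[0, 0, 0], [0, 0, 0], 5],
  ],
)

```text
clock: 10.28
position: [0.5553, 0.0258, 0.186]
ee_rot: [-0.0, 0.96, -0.279, 0.0]
contact_force: [-0.3, 0.2, -3.3]
width: 0.057
gripper_force: 66.1
```

Run:
```python
from h import *
s=manip.get_state();print(s['position'],s['ee_rot'],s['contact_force'],s['moment'])
for n in("scene","top"):
    im=np.mean([eyes.get_image(n) for _ in range(3)],0).astype(np.uint8)[...,::-1]
    m=cv2.inRange(cv2.cvtColor(im,cv2.COLOR_BGR2HSV),(45,90,40),(85,255,255))
    _,_,st,ce=cv2.connectedComponentsWithStats(m)
    for q,c in zip(st[1:],ce[1:]):
        if q[4]>2:
            v=onz(n,c,s['position'][2]-.0568+.0125)[:2]-s['position'][:2]
            if np.linalg.norm(v)<.07: print(n,q[4],c.round(1),v.round(4),np.linalg.norm(v).round(4),np.degrees(np.arctan2(v[1],v[0])).round(1))
```

```text
[0.55528196 0.02581889 0.18604764] [-3.43644342e-05  9.60397433e-01 -2.78633370e-01  4.63867758e-04] [-0.29570066  0.1623101  -3.26772811] [-0.02443479 -0.04023689  0.01468101]
scene 3 [291.7 201.7] [-0.0308  0.0234] 0.0386 142.7
scene 6 [263.2 202.8] [ 0.0143 -0.0368] 0.0395 -68.7
scene 3 [264.  211.3] [ 0.0376 -0.0173] 0.0414 -24.7
scene 19 [281.6 216.2] [0.0262 0.0303] 0.0401 49.2
top 5 [289.8 196.4] [ 0.0115 -0.0493] 0.0506 -76.8
top 24 [266.6 217.9] [-0.041   0.0065] 0.0415 171.1
top 4 [265.  224.2] [-0.0564  0.0103] 0.0573 169.7
```

Call:
drive_tool(
  rows=[
    [[0, 0, 0], [-0.08, 0, -1], 5],
    [[0, 0, 0], [0, 0, -0.8], 5],
    [[0, 0, 0], [0, 0, -0.5], 5],
    [[0, 0, 0], [0, 0, -0.4], 5],
    [[0, 0, 0], [0, 0, 0], 5],
    [[0, 0, 0], [0, 0, 0], 5],
  ],
)

```text
clock: 11.32
position: [0.5544, 0.0262, 0.1587]
ee_rot: [-0.0, 0.96, -0.278, 0.0]
contact_force: [-0.1, -0.9, -2.9]
width: 0.057
gripper_force: 66.1
```

Already 5 mm below the lug-catch height with no contact, so the lugs are in the slots. Continuing down.

Call:
drive_tool(
  rows=[
    [[0, 0, 0], [0, 0, -0.4], 5],
    [[0, 0, 0], [0, 0, -0.3], 5],
    [[0, 0, 0], [0, 0, -0.2], 5],
    [[0, 0, 0], [0, 0, -0.2], 5],
    [[0, 0, 0], [0, 0, 0], 5],
    [[0, 0, 0], [0, 0, 0], 5],
  ],
)

```text
clock: 12.08
position: [0.5542, 0.0262, 0.1483]
ee_rot: [0.0, 0.96, -0.278, 0.0]
contact_force: [-2.8, -0.0, 5.1]
width: 0.0566
gripper_force: 66.2
```

Call:
drive_tool(
  rows=[
    [[0, 0, 0], [0, 0, -0.15], 5],
    [[0, 0, 0], [0, 0, -0.15], 5],
    [[0, 0, 0], [0, 0, -0.1], 5],
    [[0, 0, 0], [0, 0, 0], 5],
    [[0, 0, 0], [0, 0, 0], 5],
  ],
)

```text
clock: 12.7
position: [0.5543, 0.0261, 0.1457]
ee_rot: [-0.0, 0.96, -0.278, 0.001]
contact_force: [-4.9, 0.5, 12.9]
width: 0.0572
gripper_force: 67.3
```

Call:
drive_tool(
  rows=[
    [[0, 0, 0], [-0.03, 0, -0.15], 5],
    [[0, 0, 0], [0, 0, 0], 5],
    [[0, 0, 0], [0, 0, 0], 5],
    [[0, 0, 0], [0, 0, 0], 5],
  ],
)

```text
clock: 13.2
position: [0.5543, 0.0261, 0.1456]
ee_rot: [-0.0, 0.96, -0.278, 0.002]
contact_force: [-5.2, 0.5, 19.1]
width: 0.0569
gripper_force: 68.1
```

Run:
```python
from h import *
s=manip.get_state();print(s['position'],s['contact_force'],s['moment'])
i=eyes.get_image("scene")[120:250,220:350,::-1];j=eyes.get_image("top")[160:280,210:330,::-1]
r=lambda i:cv2.resize(i,(400,400),interpolation=cv2.INTER_CUBIC)
cv2.imwrite("pics/f.png",np.clip(np.hstack([r(i),r(j)])*1.5,0,255).astype(np.uint8))
```

```text
[0.55434158 0.02611392 0.14557922] [-5.24902032  0.46553858 19.07277224] [-0.05395677  1.18593672 -0.00548857]
```

View pics/f.png

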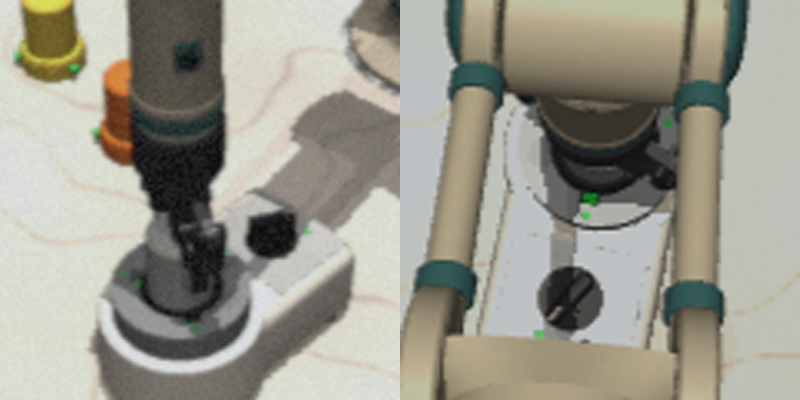

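The cup is seated flush in the collar ((180,290) left) on a hard stop: 19 N, with no further travel. The dial is still on. Handing in.

```bash
python3 -c "
from rig import job
print(job.sign_off())"
```

```text
the job is handed in; nothing more can be done
None
```

I handed the job in at about 13 s with the dial on the green dot and the cup's lugs in the slots; the gripper is still holding the cup down on its stop at about 19 N. The sign-off returned no verdict.

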